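Scan the barcode of the amber bottle

TASK

Take the yellow barcode scanner off its rest and aim its window squarely at the middle of the barcode on the amber bottle with the blue cap, about 8 cm in front of the label; it reads by itself, so hold it still there for about two seconds. Do not scan the beige bottle or the cream-lidded jar, and leave all three containers standing where they are. Then lay the scanner back in both saddles of its rest, as it lay before, and let go.

Things in the scene. Friction and masses are not known exactly. Their poses are not given: they have to be found in the camera images.
- scanner: Cordless stick barcode scanner, 150 mm long, 28 mm high, 0.13 to 0.25 kg, lying level in its rest. Origin at its centre (half-way along and half-way up). x points along it to the nose, z is up, y is across. The yellow body, with parallel sides 32 mm apart, runs from 75 mm behind the centre to 41 mm ahead of it; the black head, 38 mm wide, from there to the nose. The middle of the body is free between the saddles, to be gripped across y from above.
- scanner_window (a point): Centre of the dark red reading window on the scanner's nose, 75 mm ahead of the scanner's centre along its x.
- scan_spot (a point): The scanner's best reading point: in the air 80 mm straight ahead of the window (155 mm ahead of the scanner's centre along its x).
- rest: The scanner's rest, fixed to the bench: black base plate 124 x 78 x 6 mm with two grey saddles, each 16 mm long, centred 42 mm ahead of and behind the middle (68 mm free between them). Origin at the underside of the plate's centre; x along the scanner's place, z up. The saddle floors are 22 mm above the bench, so that a lying scanner's centre is 36 mm above the bench. Between the horns a saddle is 42 mm wide, flaring to about 58 mm at its top, 51 mm above the bench.
- bottle_amber_barcode (a point): Centre of the barcode on the amber (dark brown) glass bottle with a blue cap, 56 mm across and 109 mm tall (axis 29 mm behind this point along x), 56 mm above the bench, on the curved front of the container. The label is white with upright black bars, 44 mm wide round the curve and 30 mm high. x points level from the label into the container, through its axis, so a scanner reading squarely points along this x; z is up.
- jar_barcode (a point): Centre of the barcode on the clear and white jar with a cream lid, 64 mm across and 100 mm tall (axis 33 mm behind this point along x); not to be scanned, 56 mm above the bench, on the curved front of the container. The label is white with upright black bars, 44 mm wide round the curve and 30 mm high. x points level from the label into the container, through its axis, so a scanner reading squarely points along this x; z is up.
- bottle_beige_barcode (a point): Centre of the barcode on the beige plastic bottle, 64 mm across and 137 mm tall (axis 33 mm behind this point along x); not to be scanned, 56 mm above the bench, on the curved front of the container. The label is white with upright black bars, 44 mm wide round the curve and 30 mm high. x points level from the label into the container, through its axis, so a scanner reading squarely points along this x; z is up.
There are look-alikes about, which are no part of the job. Leave any green look-alike of the part that bears bottle_amber_barcode alone. Leave any purple look-alike of the part that bears jar_barcode alone.

How it is judged:
By the outcome, as a careful person would: the job done as asked, in the order asked, and still so for the second after the job is handed in, with the robot touching nothing.
It also fails if it takes over 56 s, if anything falls off the work surface, if the arm or the gripper's body presses on something with over 40 N, if the wrist force passes 120 N, or if a joint passes its speed limit or range.

ROBOT

A 6-joint arm with a two-finger parallel gripper is mounted at the origin on a cart in front of the work surface, level with it; the furniture and walls round the work are solid. World frame = base frame: x ahead of the robot, y to its left, z up, the work surface at z = 0. Lengths are in mm, angles in rad, forces in N, time in s.
With the tool pointing down it reaches from about 200 to 875 mm from the base axis. Payload 3.4 kg.
Tool frame: the origin (TCP) lies at the very end of the fingers, on their centre line; the grasp point (between the pads) lies 19 mm behind it (grasp_offset is the distance from the TCP to the grasp point, in mm); z points along the fingers, y is the line along which they close (so a half turn about z gives the same grasp; the last joint's range is limited). The gripper opens to 94 mm and grips with 3 to 60 N. Pads are 16 mm wide; open, the fingers measure 119 mm over their backs; the gripper's body (75 mm by 177 mm) begins 78 mm behind the grasp point.
Start: joints at [-1.353, 0.276, 1.505, -0, 1.361, -0.121], TCP at [191.106, -542.353, 181.193] pointing down, gripper open.
Joint ranges: [-2.89, 2.89], [-0.75, 2.08], [0.22, 2.7], [-1.18, 4.32], [0.11, 2.71], [-2.7, 2.7]. Speed limits (rad/s): [2.57, 2.57, 3.14, 3.14, 3.14, 3.14].

INTERFACE

Orientations are given as a rotation vector (axis times angle).
In Python, from workcell import * gives the robot as it stands.
- The arm moves only by the tool servo_tool, never from a script. Its argument "steps" is a list of rows, each a list of 3 entries, a list of its own where there are three numbers: the shift along the tool's x, y, z in m, then the turn, a rotation vector about the tool's x, y, z in rad, then the opening in per cent of the stroke, from 0 (shut) to 100 (fully open). A call has exactly 8 rows; each row is the pose to reach, as a shift and turn from the pose commanded when the call began, along the tool's axes at that moment; what a row does not reach only later rows make up. A row lasts 1/12 s, in which the tool goes at most 41.7 mm and 7.16 degrees, less where a joint would pass 70% of its speed; a pose out of reach is approached as far as the arm can. A call with a gripper value outside its range is refused whole. The fingers move at their own pace and stop on an object; the grip force is fixed at half the most. Time passes only in rows, so rows that repeat a pose let the fingers close, or fill a call up. It gives the time, the measured TCP pose, the force, the opening and the grip force at its end, in the units of the state.
- read_state(): the state, without advancing time (a new reading comes with each control period).
- capture(name): name is "scene" or "top" or "wrist"; returns the picture (480x640x3 uint8, red, green, blue); there is no depth.
- camera_params(name): a dict with "mtx" (3x3 intrinsics, pixels), "R" (3x3) and "t" (3): a world point X has camera coordinates R X + t; the wrist camera has in their place "hand_eye" (4x4, takes a point from camera to tool coordinates, whose origin is the TCP and whose axes are the flange's). Camera axes: x right, y down, z forward; pixel columns grow to the right and rows downward; lengths in mm; the calibration is good to about 2 mm. A picture is of the moment at which its call begins: read the wrist's pose just before it. camera_params takes no time and is no camera call.
- job_done(): hands the job in; it is judged then, once.
Trained networks look in the newest picture that a camera, given by its name, has taken for a name from the list of things; names that differ only in an ending like _2 or _b are one class to them, and where a whole thing is asked for, a point or a joint stands for the part that bears it (a point fixed in the world has none). Each returns a list of dicts, best first, with "score" (0 to 1); they miss things now and then, are a little off and sometimes report something else, mostly with a low value. They report only what shows in the picture. A call takes as long as a camera call. They do not tell look-alikes from the thing itself.
- look_for(camera, target): "bbox" ([left, top, right, bottom] in pixels, round what is visible of it).
- regions_of(camera, target): "pixels" (480x640 bool, what is visible of it) and "bbox" ([left, top, right, bottom] in pixels, round what is visible of it).
The state is a dict: "time": time; "joints": joint angles; "qvel": joint speeds; "joint_torque": joint torques, N m; "ee_pos": TCP position; "tcp_rot": TCP orientation; "ft_force": force on the tool from outside, world axes, zero at the start; "torque": the same for the moment, N m; "opening": finger opening in mm; "grasp_force": force on a finger pad.
Only numpy, scipy, OpenCV 4.12 (cv2) and the standard library are available. Lean on these libraries where they do the work, as an engineer would, in place of code of your own. Each camera call takes 0.05 s, during which the arm holds its last target. There are 200 camera calls.

## Working session

There is one attempt and no reset: what is moved stays moved. The work goes in short steps, Python scripts to look and compute and a tool call to move; the robot and the scene stay as the last step left them, time stands still between calls to the robot, and variables do not carry over. Pictures are saved under pics/ and viewed, at most 10 in all, crops included, and the job is handed in when it is done.

Besides the shell and the picture viewer there is one more tool, called after "Call:" in YAML: its name, and indented under it one key for each argument. servo_tool: Moves the arm, as the interface text tells. Its arguments: {"type":"object","properties":{"steps":{"type":"array","items":{"type":"array"}}},"required":["steps"]}

```bash
ls; mkdir -p pics; python3 - <<'E'
from workcell import *
import cv2, numpy as np
a=capture("scene"); b=capture("top")
cv2.imwrite("pics/a.png",cv2.cvtColor(a,cv2.COLOR_RGB2BGR));cv2.imwrite("pics/b.png",cv2.cvtColor(b,cv2.COLOR_RGB2BGR))
for c in("scene","top"):
  p=camera_params(c);R=np.array(p["R"]);print(c,np.round(p["mtx"],1).tolist(),np.round(R,3).tolist(),np.round(-R.T@p["t"]))
  for n in("scanner","rest","scanner_window","bottle_amber_barcode","jar_barcode","bottle_beige_barcode"):
    print(n,[(np.round(d["bbox"]).tolist(),round(d["score"],2)) for d in look_for(c,n)])
print(read_state()); print(camera_params("wrist"))
E
```

```text
pics
scene [[529.7, 0.0, 324.1], [0.0, 529.7, 234.2], [0.0, 0.0, 1.0]] [[-0.546, -0.838, 0.008], [-0.578, 0.369, -0.728], [0.607, -0.402, -0.686]] [-199.  497.  985.]
scanner [([399.0, 235.0, 431.0, 259.0], 0.95)]
rest [([404.0, 235.0, 432.0, 269.0], 0.79), ([296.0, 217.0, 319.0, 262.0], 0.71)]
scanner_window [([402.0, 234.0, 432.0, 261.0], 0.71)]
bottle_amber_barcode [([189.0, 259.0, 216.0, 309.0], 0.96), ([243.0, 264.0, 264.0, 311.0], 0.57)]
jar_barcode [([292.0, 217.0, 323.0, 265.0], 0.8), ([309.0, 192.0, 328.0, 229.0], 0.63), ([187.0, 257.0, 219.0, 310.0], 0.55)]
bottle_beige_barcode [([234.0, 221.0, 266.0, 269.0], 0.71)]
top [[537.5, 0.0, 323.7], [0.0, 537.5, 241.8], [0.0, 0.0, 1.0]] [[0.028, -1.0, 0.003], [-0.983, -0.028, -0.18], [0.18, 0.002, -0.984]] [ 366.  -24. 1233.]
scanner [([409.0, 274.0, 440.0, 344.0], 0.79)]
rest [([401.0, 283.0, 444.0, 340.0], 0.68)]
scanner_window [([408.0, 272.0, 443.0, 346.0], 0.62)]
bottle_amber_barcode [([214.0, 232.0, 246.0, 261.0], 0.84), ([173.0, 196.0, 208.0, 228.0], 0.77)]
jar_barcode [([301.0, 203.0, 327.0, 238.0], 0.94), ([340.0, 166.0, 3
[... 574 characters left out ...]
83159702e-06]), 'ft_force': array([ 0.34847098,  0.4599714 , -0.42022386]), 'torque': array([ 0.02701231,  0.00530676, -0.04648505]), 'grasp_force': 0.0, 'opening': 93.76157116562774}
{'mtx': array([[384.57549339,   0.        , 319.16243212],
       [  0.        , 384.57549339, 240.71765567],
       [  0.        ,   0.        ,   1.        ]]), 'hand_eye': array([[ 7.75781575e-04, -9.59857945e-01, -2.80485514e-01,
         8.26132689e+01],
       [ 9.99999665e-01,  6.71711333e-04,  4.67167995e-04,
        -1.54521051e-04],
       [-2.60009613e-04, -2.80485783e-01,  9.59858145e-01,
        -2.04021678e+02],
       [ 0.00000000e+00,  0.00000000e+00,  0.00000000e+00,
         1.00000000e+00]])}
```

```bash
python3 - <<'E'
import cv2
a=cv2.imread("pics/a.png");b=cv2.imread("pics/b.png")
cv2.imwrite("pics/a2.png",cv2.resize(a[180:330,160:450],None,fx=2.75,fy=2.75,interpolation=cv2.INTER_CUBIC))
cv2.imwrite("pics/b2.png",cv2.resize(b[150:360,160:450],None,fx=2.75,fy=2.75,interpolation=cv2.INTER_CUBIC))
E
```

```text
(no output)
```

View pics/a2.png

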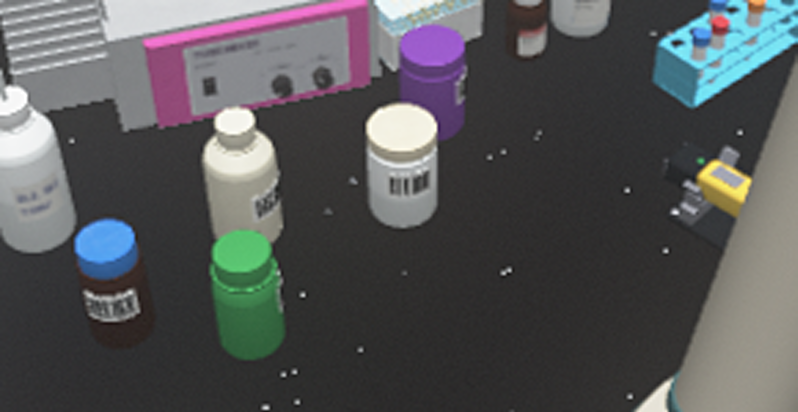

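View pics/b2.png

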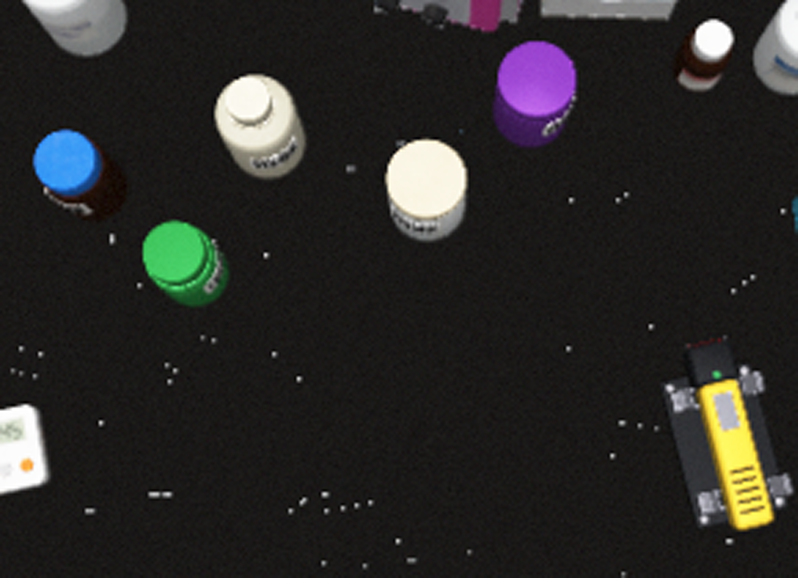

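The top view shows the amber bottle (blue cap) at about (184,208) with its label toward the robot and slightly left. The scanner lies at about (425,308), nose up, away from the robot.

```bash
cat > h.py <<'E'
import cv2, numpy as np
from workcell import *
def ray(c,px):
    p=camera_params(c);R=np.array(p["R"]);o=-R.T@np.array(p["t"])
    d=np.c_[(np.atleast_2d(px)-[p["mtx"][0][2],p["mtx"][1][2]])/[p["mtx"][0][0],p["mtx"][1][1]],np.ones(len(np.atleast_2d(px)))]@R
    return o,d
def atz(c,px,z):
    o,d=ray(c,px);return (o+d*((z-o[2])/d[:,2])[:,None])[:,:2]
def cyl(c,px,ax,r):
    o,d=ray(c,px);e=o[:2]-ax;a=(d[:,:2]**2).sum(1);b=(d[:,:2]*e).sum(1);q=b*b-a*(e@e-r*r)
    s=(-b-np.sqrt(np.maximum(q,0)))/a;P=o+d*s[:,None];return P[q>0]
def hsv(f,box):
    h=cv2.cvtColor(cv2.imread(f),cv2.COLOR_BGR2HSV).astype(int);m=np.zeros(h.shape[:2],bool);l,t,r,b=box;m[t:b,l:r]=1
    return h[...,0],h[...,1],h[...,2],m
def px(m): return np.argwhere(m)[:,::-1].astype(float)
E
python3 - <<'E'
from h import *
H,S,V,m=hsv("pics/b.png",(395,265,450,350))
y=m&(H>18)&(H<35)&(S>120)&(V>100)
P=atz("top",px(cv2.morphologyEx(y.astype(np.uint8),cv2.MORPH_CLOSE,np.ones((5,5)))>0),48).astype(np.float32)
(c,s,a)=cv2.minAreaRect(P);e=np.linalg.eigh(np.cov(P.T));v=e[1][:,1];v*=np.sign(v[0])
pr=(P-P.mean(0))@v
print("yellow",P.mean(0),c,s,a,"dir",v,np.degrees(np.arctan2(v[1],v[0])),pr.min(),pr.max())
for cam,f,box in(("top","pics/b.png",(165,190,215,235)),("scene","pics/a.png",(182,250,222,315))):
    H,S,V,m=hsv(f,box)
    u=px(m&(H>95)&(H<125)&(S>130)&(V>90))
    C=atz(cam,u,109 if cam=="top" else 100);print(cam,"cap",len(C),C.mean(0),np.ptp(C,0),[C.min(0),C.max(0)])
    if cam=="top": ax=C.mean(0)
    w=px(m&(S<70)&(V>90))
    L=cyl(cam,w,ax,28.5);t=np.degrees(np.arctan2(*(L[:,:2]-ax).T[::-1]))%360
    print("label",len(L),"ang",t.mean(),np.percentile(t,[0,5,50,95,100]),"z",np.percentile(L[:,2],[2,50,98]))
print(look_for and 0)
E
```

```text
yellow [ 423.08264 -252.55737] (427.42266845703125, -251.72909545898438) (117.20146179199219, 35.425193786621094) 14.755668640136719 dir [0.96612725 0.25806613] 14.955344008850966 -54.17023298456707 62.983260568246756
top cap 449 [636.01455105 281.09457892] [50.90947289 50.6505895 ] [array([610.82217926, 256.11382499]), array([661.73165216, 306.76441449])]
label 21 ang 178.11295401310522 [151.40911778 156.94384617 176.92409169 196.45835248 196.93851694] z [ 54.72406002  82.24824485 140.19479045]
scene cap 394 [639.24694667 283.41339405] [66.34668739 52.14092019] [array([606.21166013, 256.452313  ]), array([672.55834752, 308.59323319])]
label 190 ang 136.7374029803369 [ 84.69385355  92.36280401 135.01463322 186.26855429 191.38207297] z [ 42.46610346  68.0588588  185.63707441]
0
```

```bash
cat >> h.py <<'E'
from scipy.spatial.transform import Rotation as Ro
def want(pos,yaw,rows=None):
    s=read_state();R=Ro.from_rotvec(s["tcp_rot"]);G=Ro.from_matrix(np.array([[np.cos(yaw),np.sin(yaw),0],[np.sin(yaw),-np.cos(yaw),0],[0,0,-1]]))
    print("t",round(s["time"],2),"pos",s["ee_pos"].round(1),"q1,q6",s["joints"][[0,5]].round(2),"shift m",(R.inv().apply(np.array(pos)-s["ee_pos"])/1000).round(4),"turn",(R.inv()*G).as_rotvec().round(4),"open",round(s["opening"],1),"gf",round(s["grasp_force"],1))
E
python3 - <<'E'
from h import *
ax=np.array([636.5,281.5])
for cam,f,box in(("top","pics/b.png",(165,190,215,235)),("scene","pics/a.png",(182,250,222,315))):
    H,S,V,m=hsv(f,box)
    L=cyl(cam,px(m&(S<70)&(V>90)),ax,28.5);L=L[(L[:,2]>38)&(L[:,2]<74)];t=np.degrees(np.arctan2(*(L[:,:2]-ax).T[::-1]))%360
    print(cam,len(L),t.mean(),np.percentile(t,[2,50,98]))
want([444,-247,150],np.radians(195))
E
```

```text
top 7 189.7460198643625 [176.99007441 192.00385338 196.10719295]
scene 127 148.8509662555595 [ 94.5692732  149.0018544  191.12911198]
t 0.7 pos [ 191.1 -542.4  181.2] q1,q6 [-1.35 -0.12] shift m [ 0.3367 -0.1945  0.0312] turn [-0.0000e+00  3.0000e-04 -3.0646e+00] open 93.8 gf 0.0
```

Call:
servo_tool:
  steps:
    - [[0.035,-0.02,0],[0,0,-0.12],100]
    - [[0.07,-0.04,0],[0,0,-0.24],100]
    - [[0.105,-0.06,0],[0,0,-0.36],100]
    - [[0.14,-0.08,0],[0,0,-0.48],100]
    - [[0.175,-0.1,0],[0,0,-0.6],100]
    - [[0.21,-0.12,0],[0,0,-0.72],100]
    - [[0.245,-0.14,0],[0,0,-0.84],100]
    - [[0.28,-0.16,0],[0,0,-0.96],100]

```text
time: 1.37
ee_pos: [403.0, -296.8, 181.5]
tcp_rot: [2.496, 1.906, 0.0]
ft_force: [-0.6, -0.4, -0.9]
opening: 93.9
grasp_force: 0.0
```

Call:
servo_tool:
  steps:
    - [[0.02,0.009,0],[0,0,-0.12],100]
    - [[0.04,0.018,0],[0,0,-0.24],100]
    - [[0.06,0.026,0],[0,0,-0.36],100]
    - [[0.06,0.026,0],[0,0,-0.48],100]
    - [[0.06,0.026,0],[0,0,-0.6],100]
    - [[0.06,0.026,0],[0,0,-0.72],100]
    - [[0.06,0.026,0],[0,0,-0.84],100]
    - [[0.06,0.026,0],[0,0,-0.96],100]

```text
time: 2.03
ee_pos: [443.3, -247.4, 181.3]
tcp_rot: [1.333, 2.845, -0.0]
ft_force: [0.8, 0.7, -0.5]
opening: 93.7
grasp_force: 0.0
```

Call:
servo_tool:
  steps:
    - [[0,0,0],[0,0,-0.12],100]
    - [[0,0,0],[0,0,-0.24],100]
    - [[0,0,0],[0,0,-0.36],100]
    - [[0,0,0],[0,0,-0.48],100]
    - [[0,0,0],[0,0,-0.6],100]
    - [[0,0,0],[0,0,-0.72],100]
    - [[0,0,0],[0,0,-0.84],100]
    - [[0,0,0],[0,0,-0.96],100]

```text
time: 2.7
ee_pos: [443.1, -247.6, 181.2]
tcp_rot: [-0.131, 3.139, -0.0]
ft_force: [-0.4, -0.1, 0.3]
opening: 93.7
grasp_force: 0.0
```

Call:
servo_tool:
  steps:
    - [[0,0,0],[0,0,-0.12],100]
    - [[0,0,0],[0,0,-0.18],100]
    - [[0,0,0],[0,0,-0.18],100]
    - [[0,0,0],[0,0,-0.18],100]
    - [[0,0,0],[0,0,-0.18],100]
    - [[0,0,0],[0,0,-0.18],100]
    - [[0,0,0],[0,0,-0.18],100]
    - [[0,0,0],[0,0,-0.18],100]

```text
time: 3.37
ee_pos: [443.2, -247.6, 181.2]
tcp_rot: [-0.402, 3.116, -0.0]
ft_force: [0.2, -1.9, -0.9]
opening: 94.3
grasp_force: 0.0
```

```bash
cat >> h.py <<'E'
def wr(u,s,z=None):
    """wrist rays -> world plane z"""
    p=camera_params("wrist");X=np.array(p["hand_eye"]);R=Ro.from_rotvec(s["tcp_rot"]).as_matrix();M=np.array(p["mtx"])
    o=R@X[:3,3]+s["ee_pos"];d=np.c_[(np.atleast_2d(u)-M[[0,1],[2,2]])/M[[0,1],[0,1]],np.ones(len(np.atleast_2d(u)))]@(R@X[:3,:3]).T
    return (o,d) if z is None else (o+d*((z-o[2])/d[:,2])[:,None])[:,:2]
E
python3 - <<'E'
from h import *
want([444,-247,150],np.radians(195))
s=read_state();w=capture("wrist");cv2.imwrite("pics/w1.png",cv2.cvtColor(w,cv2.COLOR_RGB2BGR))
H,S,V,m=hsv("pics/w1.png",(0,0,640,480))
y=m&(H>18)&(H<35)&(S>120)&(V>90)
y=cv2.morphologyEx(y.astype(np.uint8),cv2.MORPH_CLOSE,np.ones((15,15)))
n,l,st,c=cv2.connectedComponentsWithStats(y);k=1+st[1:,4].argmax();print(st[k])
P=wr(px(l==k),s,49).astype(np.float32);print(cv2.minAreaRect(P),P.mean(0))
E
```

```text
t 3.37 pos [ 443.2 -247.6  181.2] q1,q6 [-0.65 -2.47] shift m [-0.0009  0.0004  0.0312] turn [-0.0001  0.0001 -0.005 ] open 94.3 gf 0.0
[528 377  38  75 987]
((582.9874267578125, 38.32892608642578), (99.35430908203125, 30.874862670898438), 32.6696662902832) [579.86884   39.663387]
```

View pics/w1.png

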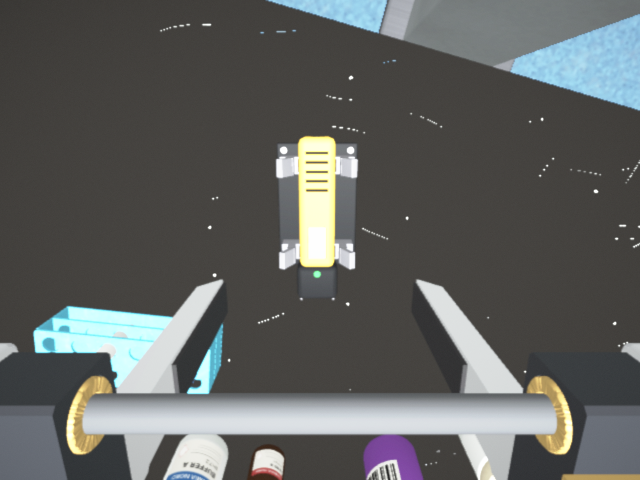

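The wrist view shows the yellow body from (298,136) to (336,267), nose down in the picture. A cyan tube rack is at the lower left, around (35–225, 305–395).

```bash
cat > m.py <<'E'
from h import *
def scan(f,s,box):
    H,S,V,m=hsv(f,box)
    y=m&(H>18)&(H<35)&(S>60)&(V>120)
    y=cv2.morphologyEx(y.astype(np.uint8),cv2.MORPH_CLOSE,np.ones((15,15)))
    n,l,st,c=cv2.connectedComponentsWithStats(y);k=1+st[1:,4].argmax()
    P=wr(px(l==k),s,49).astype(np.float32);r=cv2.minAreaRect(P);print(st[k],r,P.mean(0));return r
E
python3 - <<'E'
from m import *
s=read_state()
scan("pics/w1.png",s,(270,110,365,300))
print("rack",wr([[35,330],[70,307],[222,322],[205,390],[225,345]],s,50))
E
```

```text
[ 298  136   38  132 2924] ((428.1070861816406, -253.93116760253906), (117.59025573730469, 32.90984344482422), 14.770767211914062) [ 410.3761  -258.34674]
rack [[ 617.92208564 -488.18700354]
 [ 584.23176914 -457.07942115]
 [ 562.84979852 -313.38000723]
 [ 643.72580763 -315.83530791]
 [ 586.97537146 -305.8224411 ]]
```

Call:
servo_tool:
  steps:
    - [[0,-0.002,0.03],[0,0,0],100]
    - [[0,-0.002,0.06],[0,0,0],100]
    - [[0,-0.002,0.09],[0,0,0],100]
    - [[0,-0.002,0.115],[0,0,0],100]
    - [[0,-0.002,0.135],[0,0,0],100]
    - [[0,-0.002,0.15],[0,0,0],100]
    - [[0,-0.002,0.16],[0,0,0],100]
    - [[0,-0.002,0.163],[0,0,0],100]

```text
time: 4.08
ee_pos: [442.8, -248.9, 16.6]
tcp_rot: [0.402, -3.114, -0.003]
ft_force: [0.4, -0.8, 0.0]
opening: 93.9
grasp_force: 0.0
```

Call:
servo_tool:
  steps:
    - [[0,0,0],[0,0,0],60]
    - [[0,0,0],[0,0,0],40]
    - [[0,0,0],[0,0,0],20]
    - [[0,0,0],[0,0,0],5]
    - [[0,0,0],[0,0,0],5]
    - [[0,0,0],[0,0,0],5]
    - [[0,0,0],[0,0,0],5]
    - [[0,0,0],[0,0,0],5]

```text
time: 4.75
ee_pos: [443.8, -249.6, 18.4]
tcp_rot: [-0.403, 3.115, -0.001]
ft_force: [-1.6, -0.4, -0.3]
opening: 44.1
grasp_force: 0.0
```

Call:
servo_tool:
  steps:
    - [[0,0,0],[0,0,0],5]
    - [[0,0,0],[0,0,0],5]
    - [[0,0,0],[0,0,0],5]
    - [[0,0,0],[0,0,0],5]
    - [[0,0,0],[0,0,0],5]
    - [[0,0,0],[0,0,0],5]
    - [[0,0,0],[0,0,0],5]
    - [[0,0,0],[0,0,0],5]

```text
time: 5.42
ee_pos: [443.7, -249.6, 18.2]
tcp_rot: [0.403, -3.116, 0.0]
ft_force: [-0.4, -0.1, 0.7]
opening: 31.4
grasp_force: 30.0
```

Call:
servo_tool:
  steps:
    - [[0,0,-0.005],[0,0,0],5]
    - [[0,0,-0.015],[0,0,0],5]
    - [[0,0,-0.03],[0,0,0],5]
    - [[0,0,-0.055],[0,0,0],5]
    - [[0,0,-0.08],[0,0,0],5]
    - [[0,0,-0.105],[0,0,0],5]
    - [[0,0,-0.13],[0,0,0],5]
    - [[0,0,-0.15],[0,0,0],5]

```text
time: 6.08
ee_pos: [443.9, -249.6, 170.9]
tcp_rot: [-0.403, 3.114, -0.003]
ft_force: [0.8, 0.1, -2.3]
opening: 31.9
grasp_force: 30.0
```

```bash
python3 - <<'E'
from h import *
want([440,400,168],np.radians(139))
w=capture("wrist");cv2.imwrite("pics/w2.png",cv2.cvtColor(w,cv2.COLOR_RGB2BGR))
E
```

```text
t 6.08 pos [ 443.9 -249.6  170.9] q1,q6 [-0.65 -2.48] shift m [-0.1615  0.6293  0.002 ] turn [-0.001   0.0022  0.9728] open 31.9 gf 30.0
```

View pics/w2.png

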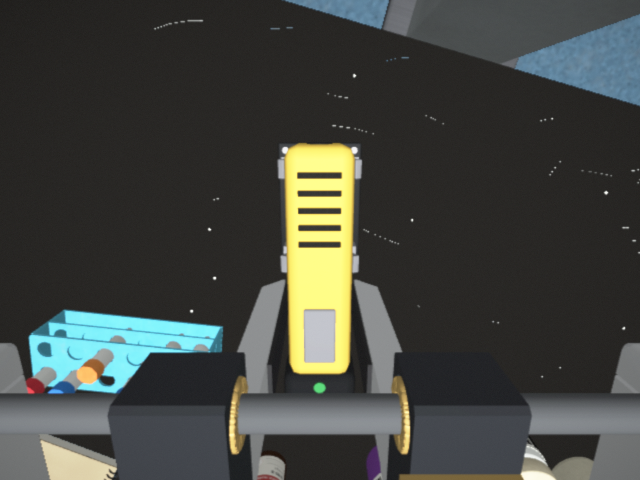

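The scanner is gripped straight along the tool, body centred in the fingers. Next I'll fit the label angle with a model, using the scene view.

```bash
python3 - <<'E'
from h import *
def proj(c,X):
    p=camera_params(c);q=(np.array(p["R"])@X.T).T+np.array(p["t"]);q=q@np.array(p["mtx"]).T;return q[:,:2]/q[:,2:]
K=8
def render(cam,ax,th,box):
    p=camera_params(cam);o=-np.array(p["R"]).T@np.array(p["t"])
    l,t,r,b=box;M=np.zeros(((b-t)*K,(r-l)*K),np.uint8)
    a=np.linspace(-22/29,22/29,40)+th
    v=[x for x in a if np.dot([np.cos(x),np.sin(x)],o[:2]-ax-28.5*np.array([np.cos(x),np.sin(x)]))>0]
    if len(v)<3:return M[::K,::K]/255.
    v=np.array(v);e=np.c_[ax[0]+29*np.cos(v),ax[1]+29*np.sin(v)]
    X=np.r_[np.c_[e,0*v+71],np.c_[e,0*v+41][::-1]]
    cv2.fillPoly(M,[np.round((proj(cam,X)-[l,t]+.5)*K).astype(int)],255)
    return cv2.resize(M,(r-l,b-t),interpolation=cv2.INTER_AREA)/255.
out=[]
for cam,f,box in(("scene","pics/a.png",(182,275,222,315)),("top","pics/b.png",(165,190,215,235))):
    im=cv2.imread(f);l,t,r,b=box;H,S,V,m=hsv(f,box)
    lo=(m&(S<80)&(V>70)).astype(np.uint8)
    lo=cv2.morphologyEx(lo,cv2.MORPH_CLOSE,np.ones((3,5)))
    n,lab,st,_=cv2.connectedComponentsWithStats(lo,connectivity=8);k=1+st[1:,4].argmax();print(cam,st[k])
    L=(lab==k)[t:b,l:r].astype(float)
    best=[]
    for th in range(100,230,3):
      for dx in(-4,-2,0,2,4):
        for dy in(-4,-2,0,2,4):
          g=render(cam,np.array([636.5+dx,281.5+dy]),np.radians(th),box)
          best.append((np.minimum(g,L).sum()/max(np.maximum(g,L).sum(),1),th,dx,dy))
    best.sort(reverse=True);print([tuple(np.round(x,2)) for x in best[:12]])
    w=np.array([x for x in best if x[0]>best[0][0]-.04]);print("mean",w.mean(0),w.std(0))
a=cv2.imread("pics/a.png")[250:320,175:275]
cv2.imwrite("pics/a3.png",cv2.resize(a,None,fx=8,fy=8,interpolation=cv2.INTER_CUBIC))
E
```

```text
scene [190 285  21  12 197]
[(np.float64(0.79), np.float64(154.0), np.float64(4.0), np.float64(2.0)), (np.float64(0.79), np.float64(160.0), np.float64(4.0), np.float64(4.0)), (np.float64(0.79), np.float64(157.0), np.float64(4.0), np.float64(2.0)), (np.float64(0.79), np.float64(151.0), np.float64(4.0), np.float64(2.0)), (np.float64(0.79), np.float64(157.0), np.float64(4.0), np.float64(4.0)), (np.float64(0.78), np.float64(151.0), np.float64(4.0), np.float64(0.0)), (np.float64(0.78), np.float64(163.0), np.float64(4.0), np.float64(4.0)), (np.float64(0.78), np.float64(148.0), np.float64(4.0), np.float64(0.0)), (np.float64(0.77), np.float64(148.0), np.float64(2.0), np.float64(0.0)), (np.float64(0.77), np.float64(154.0), np.float64(4.0), np.float64(0.0)), (np.float64(0.77), np.float64(154.0), np.float64(2.0), np.float64(2.0)), (np.float64(0.77), np.float64(151.0), np.float64(2.0), np.float64(0.0))]
mean [  0.77387858 153.05263158   3.36842105   1.68421053] [0.01143645 4.96804191 0.92965904 1.48864586]
top [180 222  13   6  25]Traceback (most recent call last):
  File "<stdin>", line 26, in <module>
  File "<stdin>", line 6, in render
ValueError: time passes only in moves, steps and waits
```

```bash
python3 - <<'E'
from h import *
print(atz("top",[[160,297],[173,297],[178,325],[160,330]],20))
w=capture("top");cv2.imwrite("pics/t2.png",cv2.resize(cv2.cvtColor(w,cv2.COLOR_RGB2BGR)[180:400,60:260],None,fx=2.7,fy=2.7,interpolation=cv2.INTER_CUBIC))
w=capture("scene");cv2.imwrite("pics/s2r.png",cv2.cvtColor(w,cv2.COLOR_RGB2BGR));s=cv2.resize(cv2.cvtColor(w,cv2.COLOR_RGB2BGR)[230:430,50:250],None,fx=2.97,fy=2.97,interpolation=cv2.INTER_CUBIC)
t=cv2.imread("pics/t2.png");cv2.imwrite("pics/c.png",cv2.resize(np.hstack([t[:594],s[:594]]),(800,420)))
E
```

```text
[[451.62949752 343.30809376]
 [452.45469643 314.09737774]
 [390.5973545  298.08394758]
 [378.49318157 337.24699657]]
```

View pics/c.png

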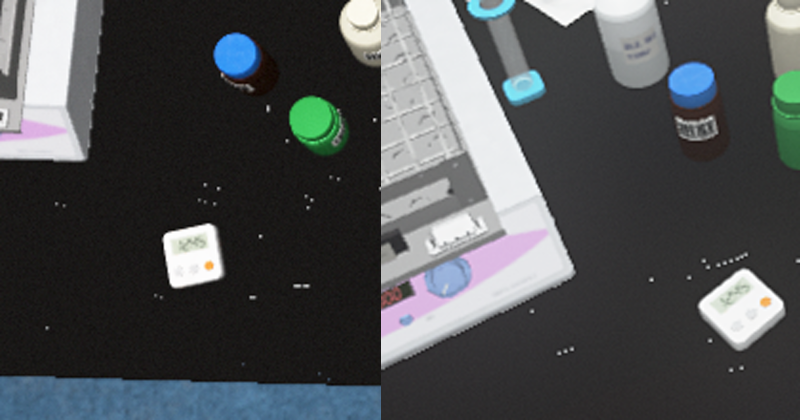

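Call:
servo_tool:
  steps:
    - [[-0.0035,0.018,0],[0,0,0.06],5]
    - [[-0.009,0.05,0],[0,0,0.16],5]
    - [[-0.0165,0.086,0],[0,0,0.26],5]
    - [[-0.023,0.122,0],[0,0,0.36],5]
    - [[-0.03,0.16,0],[0,0,0.46],5]
    - [[-0.037,0.199,0],[0,0,0.56],5]
    - [[-0.0445,0.238,0],[0,0,0.66],5]
    - [[-0.052,0.276,0],[0,0,0.76],5]

```text
time: 6.9
ee_pos: [421.9, 29.4, 166.4]
tcp_rot: [-0.776, -3.041, 0.001]
ft_force: [1.4, -0.7, -1.6]
opening: 31.7
grasp_force: 30.0
```

Call:
servo_tool:
  steps:
    - [[0.02,0.03,0],[0,0,0.1],5]
    - [[0.04,0.061,0],[0,0,0.2],5]
    - [[0.06,0.092,0],[0,0,0.3],5]
    - [[0.08,0.123,0],[0,0,0.4],5]
    - [[0.1,0.154,0],[0,0,0.5],5]
    - [[0.12,0.185,0],[0,0,0.6],5]
    - [[0.14,0.216,0],[0,0,0.7],5]
    - [[0.152,0.235,0],[0,0,0.8],5]

```text
time: 7.57
ee_pos: [399.9, 309.4, 166.1]
tcp_rot: [-1.897, -2.501, 0.003]
ft_force: [0.7, -0.5, -2.1]
opening: 31.4
grasp_force: 30.0
```

Call:
servo_tool:
  steps:
    - [[0,0,0.005],[0,0,0.1],5]
    - [[0,0,0.015],[0,0,0.2],5]
    - [[0,0,0.025],[0,0,0.3],5]
    - [[0,0,0.035],[0,0,0.4],5]
    - [[0,0,0.045],[0,0,0.5],5]
    - [[0,0,0.055],[0,0,0.6],5]
    - [[0,0,0.06],[0,0,0.7],5]
    - [[0,0,0.06],[0,0,0.75],5]

```text
time: 8.23
ee_pos: [399.3, 305.0, 104.8]
tcp_rot: [-2.684, -1.632, 0.011]
ft_force: [-0.6, 0.8, -1.5]
opening: 31.7
grasp_force: 30.0
```

```bash
python3 - <<'E'
from h import *
want([474,368,38],np.radians(152))
s=read_state();w=capture("wrist");cv2.imwrite("pics/w3.png",cv2.cvtColor(w,cv2.COLOR_RGB2BGR));np.savez("w3",p=s["ee_pos"],r=s["tcp_rot"])
# machine corner triangulation
o1,d1=ray("top",[[106,264]]);o2,d2=ray("scene",[[142.6,358.6]])
A=np.c_[d1[0],-d2[0]];k=np.linalg.lstsq(A,o2-o1,rcond=None)[0];print("corner",o1+d1[0]*k[0],o2+d2[0]*k[1])
E
```

```text
t 8.23 pos [399.3 305.  104.8] q1,q6 [0.51 0.99] shift m [0.0907 0.0376 0.0661] turn [-0.0076  0.0018 -1.5601] open 31.7 gf 30.0
corner [520.10698881 463.26838984  41.70726551] [522.10008834 466.14673815  43.14074315]
```

View pics/w3.png

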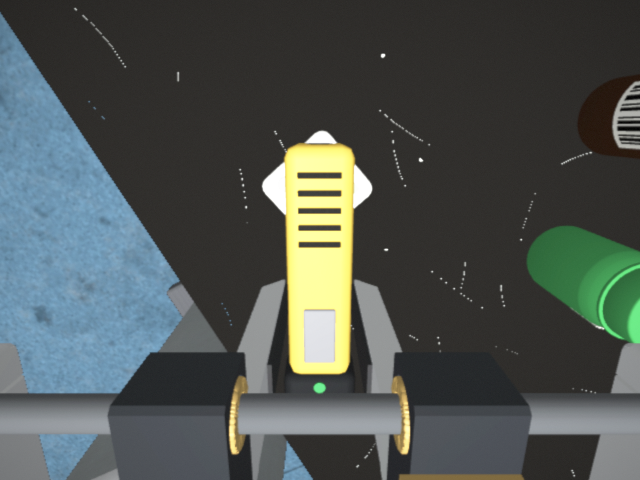

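The amber label is at the right edge (615–640, 80–150), half cut off; backing off 50 mm.

Call:
servo_tool:
  steps:
    - [[0,-0.012,0],[0,0,0],5]
    - [[0,-0.025,0],[0,0,0],5]
    - [[0,-0.04,0],[0,0,0],5]
    - [[0,-0.05,-0.01],[0,0,0],5]
    - [[0,-0.06,-0.02],[0,0,0],5]
    - [[0,-0.06,-0.02],[0,0,0],5]
    - [[0,-0.06,-0.02],[0,0,0],5]
    - [[0,-0.06,-0.02],[0,0,0],5]

```text
time: 8.95
ee_pos: [348.9, 334.1, 128.6]
tcp_rot: [2.68, 1.639, 0.002]
ft_force: [0.5, 0.2, -1.3]
opening: 31.5
grasp_force: 30.0
```

```bash
python3 - <<'E'
from h import *
want([474,368,38],np.radians(152))
s=read_state();w=capture("wrist");im=cv2.cvtColor(w,cv2.COLOR_RGB2BGR);cv2.imwrite("pics/w4.png",im);np.savez("w4",p=s["ee_pos"],r=s["tcp_rot"])
H,S,V,m=hsv("pics/w4.png",(540,40,640,230))
for k,q in((" cap",m&(H>95)&(H<125)&(S>130)&(V>90)),("label",m&(S<70)&(V>90))):
    u=px(q);print(k,len(u),u.min(0),u.max(0)) if len(u) else 0
cv2.imwrite("pics/w4c.png",cv2.resize(im[50:230,500:640],None,fx=3.3,fy=3.3,interpolation=cv2.INTER_CUBIC))
E
```

```text
t 8.95 pos [348.9 334.1 128.6] q1,q6 [0.62 1.09] shift m [0.0871 0.0958 0.0908] turn [ 1.7000e-03  1.0000e-04 -1.5552e+00] open 31.5 gf 30.0
label 29 [574. 157.] [632. 222.]
```

View pics/w4c.png

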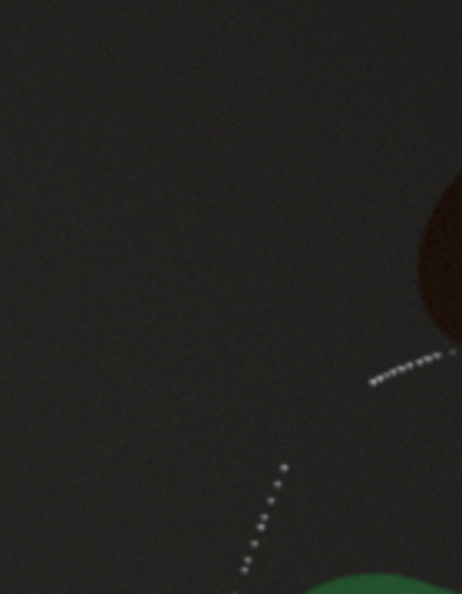

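I went the wrong way: the bottle has to come nearer the image centre, so I'll move toward it.

Call:
servo_tool:
  steps:
    - [[0,0.015,0],[0,0,0],5]
    - [[0,0.035,0],[0,0,0],5]
    - [[0,0.055,0],[0,0,0],5]
    - [[0,0.075,0],[0,0,0],5]
    - [[0,0.095,0],[0,0,0],5]
    - [[0,0.11,0],[0,0,0],5]
    - [[0,0.11,0],[0,0,0],5]
    - [[0,0.11,0],[0,0,0],5]

```text
time: 9.67
ee_pos: [446.5, 283.2, 127.6]
tcp_rot: [-2.682, -1.635, 0.002]
ft_force: [-0.9, -0.1, -2.1]
opening: 31.6
grasp_force: 30.0
```

```bash
python3 - <<'E'
from h import *
want([474,368,38],np.radians(152))
s=read_state();w=capture("wrist");im=cv2.cvtColor(w,cv2.COLOR_RGB2BGR);cv2.imwrite("pics/w5.png",im);np.savez("w5",p=s["ee_pos"],r=s["tcp_rot"])
H,S,V,m=hsv("pics/w5.png",(500,10,640,210))
q=(m&(S<70)&(V>90)).astype(np.uint8);q=cv2.morphologyEx(q,cv2.MORPH_CLOSE,np.ones((7,7)))
n,l,st,_=cv2.connectedComponentsWithStats(q);k=1+st[1:,4].argmax();print(st[k])
mask=l==k;u=px(mask)
o,d=wr(u,s)
def cylw(ax,r):
    e=o[:2]-ax;a=(d[:,:2]**2).sum(1);b=(d[:,:2]*e).sum(1);g=b*b-a*(e@e-r*r);t=(-b-np.sqrt(np.maximum(g,0)))/a
    P=o+d*t[:,None];return P[g>0]
for ax in([636.5,281.5],[640,283],[636,284],[640,279]):
    ax=np.array(ax);P=cylw(ax,29);t=np.degrees(np.arctan2(*(P[:,:2]-ax).T[::-1]))%360
    print(ax,len(u),len(P),"th",np.percentile(t,[1,5,50,95,99]).round(1),(np.percentile(t,1)+np.percentile(t,99))/2,"z",np.percentile(P[:,2],[1,50,99]).round(1))
cap=px(m&(H>95)&(H<125)&(S>130)&(V>90));print("cap",len(cap),cap.min(0) if len(cap) else 0,wr(cap,s,109).mean(0) if len(cap) else 0)
cv2.imwrite("pics/w5c.png",cv2.resize(im[10:210,500:640],None,fx=3,fy=3,interpolation=cv2.INTER_CUBIC))
E
```

```text
t 9.67 pos [446.5 283.2 127.6] q1,q6 [0.43 0.91] shift m [ 0.0881 -0.0144  0.0895] turn [-1.700e-03 -3.000e-04 -1.558e+00] open 31.6 gf 30.0
[ 516   86   43   67 1529]
[636.5 281.5] 1529 1529 th [101.4 106.7 147.5 185.8 189.9] 145.64334026522354 z [42.6 61.1 77. ]
[640 283] 1529 1529 th [110.3 114.6 153.1 194.2 199.1] 154.7314336644457 z [39.1 56.7 72. ]
[636 284] 1529 1529 th [109.5 113.8 151.6 190.6 195. ] 152.24413250246428 z [47.9 64.7 78.9]
[640 279] 1529 1529 th [ 95.5 102.  145.9 185.2 189.3] 142.432369595203 z [31.7 52.5 69.7]
cap 5888 [563.  73.] [627.00176649 287.6442404 ]
```

View pics/w5c.png

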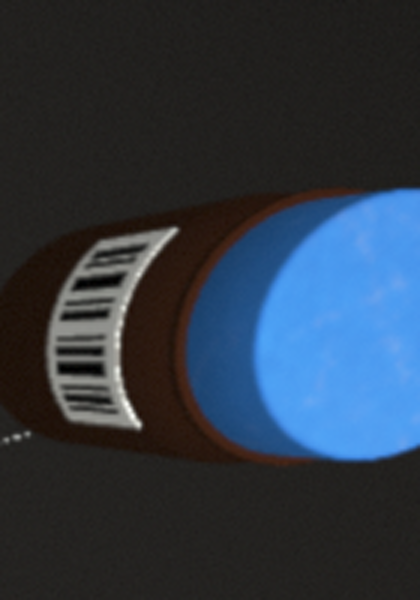

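The label is clear. Axis (640, 283) with the label facing 154° gives z 39–72 and 88° width, which matches the given sizes. The scanner centre goes to (474.6, 363.6, 56), heading −26°.

Call:
servo_tool:
  steps:
    - [[0.01,-0.0015,0],[0,0,-0.08],5]
    - [[0.024,-0.0035,0],[0,0,-0.19],5]
    - [[0.04,-0.0055,0],[0,0,-0.3],5]
    - [[0.055,-0.0075,0],[0,0,-0.41],5]
    - [[0.068,-0.0095,0],[0,0,-0.52],5]
    - [[0.078,-0.011,0],[0,0,-0.63],5]
    - [[0.083,-0.0118,0],[0,0,-0.74],5]
    - [[0.084,-0.0118,0],[0,0,-0.85],5]

```text
time: 10.38
ee_pos: [472.9, 365.5, 127.9]
tcp_rot: [-1.757, -2.603, 0.0]
ft_force: [-0.0, 0.2, -1.4]
opening: 31.4
grasp_force: 30.0
```

Call:
servo_tool:
  steps:
    - [[0,0,0],[0,0,-0.11],5]
    - [[0,0,0],[0,0,-0.22],5]
    - [[0,0,0],[0,0,-0.33],5]
    - [[0,0,0],[0,0,-0.44],5]
    - [[0,0,0],[0,0,-0.55],5]
    - [[0,0,0],[0,0,-0.65],5]
    - [[0,0,0],[0,0,-0.72],5]
    - [[0,0,0],[0,0,-0.742],5]

```text
time: 11.05
ee_pos: [472.7, 364.3, 128.1]
tcp_rot: [-0.7, -3.062, 0.001]
ft_force: [0.5, 0.5, -1.6]
opening: 31.5
grasp_force: 30.0
```

```bash
python3 - <<'E'
from h import *
want([474.6,363.6,38],np.radians(154))
E
```

```text
t 11.05 pos [472.7 364.3 128.1] q1,q6 [ 0.54 -0.58] shift m [-0.0021  0.0003  0.0901] turn [-0.0006 -0.0009  0.0044] open 31.5 gf 30.0
```

Call:
servo_tool:
  steps:
    - [[-0.002,0,0.008],[0,0,0.004],5]
    - [[-0.002,0,0.022],[0,0,0.004],5]
    - [[-0.002,0,0.036],[0,0,0.004],5]
    - [[-0.002,0,0.05],[0,0,0.004],5]
    - [[-0.002,0,0.064],[0,0,0.004],5]
    - [[-0.002,0,0.077],[0,0,0.004],5]
    - [[-0.002,0,0.086],[0,0,0.004],5]
    - [[-0.002,0,0.09],[0,0,0.004],5]

```text
time: 11.72
ee_pos: [474.6, 362.3, 36.2]
tcp_rot: [-0.712, -3.057, 0.004]
ft_force: [0.0, 0.1, -2.3]
opening: 31.5
grasp_force: 30.0
```

Call:
servo_tool:
  steps:
    - [[0,0,0],[0,0,0],5]
    - [[0,0,0],[0,0,0],5]
    - [[0,0,0],[0,0,0],5]
    - [[0,0,0],[0,0,0],5]
    - [[0,0,0],[0,0,0],5]
    - [[0,0,0],[0,0,0],5]
    - [[0,0,0],[0,0,0],5]
    - [[0,0,0],[0,0,0],5]

```text
time: 12.38
ee_pos: [476.1, 363.0, 38.3]
tcp_rot: [0.711, 3.06, 0.0]
ft_force: [0.4, 0.2, -2.4]
opening: 31.0
grasp_force: 30.0
```

```bash
python3 - <<'E'
from h import *
want([474.6,363.6,38],np.radians(154))
w=capture("wrist");im=cv2.cvtColor(w,cv2.COLOR_RGB2BGR);cv2.imwrite("pics/w6.png",im)
w=capture("scene");im2=cv2.cvtColor(w,cv2.COLOR_RGB2BGR)[210:370,120:330];
w=capture("top");im3=cv2.cvtColor(w,cv2.COLOR_RGB2BGR)[180:340,100:310]
cv2.imwrite("pics/w6c.png",cv2.resize(np.hstack([im2,im3]),(800,305),interpolation=cv2.INTER_CUBIC))
E
```

```text
t 12.38 pos [476.1 363.   38.3] q1,q6 [ 0.54 -0.58] shift m [ 0.0016 -0.0001  0.0003] turn [ 0.0002  0.0002 -0.0029] open 31.0 gf 30.0
```

View pics/w6c.png

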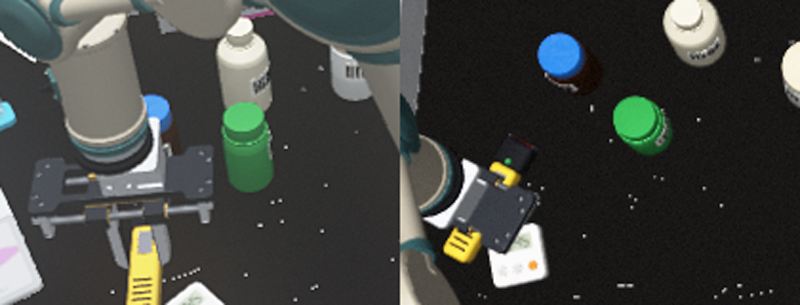

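Call:
servo_tool:
  steps:
    - [[0.001,0,0],[0,0,0],5]
    - [[0.001,0,0],[0,0,0],5]
    - [[0.001,0,0],[0,0,0],5]
    - [[0.001,0,0],[0,0,0],5]
    - [[0.001,0,0],[0,0,0],5]
    - [[0.001,0,0],[0,0,0],5]
    - [[0.001,0,0],[0,0,0],5]
    - [[0.001,0,0],[0,0,0],5]

```text
time: 13.2
ee_pos: [475.1, 363.3, 38.1]
tcp_rot: [0.711, 3.06, -0.0]
ft_force: [0.0, 0.3, -1.9]
opening: 31.6
grasp_force: 30.0
```

Call:
servo_tool:
  steps:
    - [[0,0,0],[0,0,0],5]
    - [[0,0,0],[0,0,0],5]
    - [[0,0,0],[0,0,0],5]
    - [[0,0,0],[0,0,0],5]
    - [[0,0,0],[0,0,0],5]
    - [[0,0,0],[0,0,0],5]
    - [[0,0,0],[0,0,0],5]
    - [[0,0,0],[0,0,0],5]

```text
time: 13.87
ee_pos: [475.1, 363.4, 38.1]
tcp_rot: [0.711, 3.06, -0.0]
ft_force: [0.1, -0.3, -1.9]
opening: 31.6
grasp_force: 30.0
```

Call:
servo_tool:
  steps:
    - [[0,0,0],[0,0,0],5]
    - [[0,0,0],[0,0,0],5]
    - [[0,0,0],[0,0,0],5]
    - [[0,0,0],[0,0,0],5]
    - [[0,0,0],[0,0,0],5]
    - [[0,0,0],[0,0,0],5]
    - [[0,0,0],[0,0,0],5]
    - [[0,0,0],[0,0,0],5]

```text
time: 14.53
ee_pos: [475.1, 363.3, 38.1]
tcp_rot: [0.711, 3.06, -0.0]
ft_force: [0.4, 1.4, -1.5]
opening: 31.3
grasp_force: 30.0
```

Call:
servo_tool:
  steps:
    - [[0,0,0],[0,0,0],5]
    - [[0,0,0],[0,0,0],5]
    - [[0,0,0],[0,0,0],5]
    - [[0,0,0],[0,0,0],5]
    - [[0,0,0],[0,0,0],5]
    - [[0,0,0],[0,0,0],5]
    - [[0,0,0],[0,0,0],5]
    - [[0,0,0],[0,0,0],5]

```text
time: 15.2
ee_pos: [475.1, 363.3, 38.1]
tcp_rot: [0.711, 3.06, -0.0]
ft_force: [-0.4, 1.1, -1.7]
opening: 31.4
grasp_force: 30.0
```

Call:
servo_tool:
  steps:
    - [[0,0,0],[0,0,0],5]
    - [[0,0,0],[0,0,0],5]
    - [[0,0,0],[0,0,0],5]
    - [[0,0,0],[0,0,0],5]
    - [[0,0,0],[0,0,0],5]
    - [[0,0,0],[0,0,0],5]
    - [[0,0,0],[0,0,0],5]
    - [[0,0,0],[0,0,0],5]

```text
time: 15.87
ee_pos: [475.1, 363.4, 38.1]
tcp_rot: [0.711, 3.06, -0.0]
ft_force: [0.6, -0.4, -1.7]
opening: 31.2
grasp_force: 30.0
```

```bash
python3 - <<'E'
from h import *
want([443.7,-249.6,168],np.radians(194.7))
w=capture("wrist");a=cv2.cvtColor(w,cv2.COLOR_RGB2BGR);b=cv2.imread("pics/w6.png")
w2=cv2.imread("pics/w2.png")
for i in(w2,b,a): print("LED",i[370:405,300:340].reshape(-1,3)[i[370:405,300:340].reshape(-1,3)[:,1].argmax()])
# scanner pose in hand: yellow box in image, before and now
for i in(w2,a):
    h=cv2.cvtColor(i,cv2.COLOR_BGR2HSV).astype(int);m=(h[...,0]>18)&(h[...,0]<35)&(h[...,1]>90)&(h[...,2]>100);m[:,:270]=0;m[:,370:]=0;m[400:]=0;u=px(m);print(cv2.minAreaRect(u.astype(np.float32)))
E
```

```text
t 15.87 pos [475.1 363.4  38.1] q1,q6 [ 0.54 -0.58] shift m [-0.2421 -0.564  -0.1298] turn [-1.000e-04  0.000e+00 -7.132e-01] open 31.2 gf 30.0
LED [118 247 254]
LED [ 98 225 245]
LED [ 97 225 245]
((319.0, 258.5), (231.0, 70.0), 90.0)
((319.0, 258.0), (230.0, 70.0), 90.0)
```

Held still 4 s with no slip in the fingers. Returning.

Call:
servo_tool:
  steps:
    - [[0,0,-0.008],[0,0,0],5]
    - [[0,0,-0.025],[0,0,0],5]
    - [[0,0,-0.045],[0,0,0],5]
    - [[0,0,-0.065],[0,0,0],5]
    - [[0,0,-0.085],[0,0,0],5]
    - [[0,0,-0.105],[0,0,0],5]
    - [[0,0,-0.122],[0,0,0],5]
    - [[0,0,-0.13],[0,0,0],5]

```text
time: 16.58
ee_pos: [476.3, 364.1, 171.4]
tcp_rot: [0.71, 3.057, 0.005]
ft_force: [1.1, 1.0, -2.5]
opening: 31.3
grasp_force: 30.0
```

Call:
servo_tool:
  steps:
    - [[-0.008,-0.018,0],[0,0,-0.03],5]
    - [[-0.022,-0.052,0],[0,0,-0.07],5]
    - [[-0.038,-0.09,0],[0,0,-0.115],5]
    - [[-0.054,-0.128,0],[0,0,-0.16],5]
    - [[-0.071,-0.166,0],[0,0,-0.21],5]
    - [[-0.088,-0.205,0],[0,0,-0.26],5]
    - [[-0.105,-0.244,0],[0,0,-0.31],5]
    - [[-0.121,-0.282,0],[0,0,-0.357],5]

```text
time: 17.25
ee_pos: [458.7, 56.5, 168.2]
tcp_rot: [0.152, 3.138, -0.0]
ft_force: [1.1, 0.8, -1.8]
opening: 31.8
grasp_force: 30.0
```

Call:
servo_tool:
  steps:
    - [[-0.0018,-0.038,0],[0,0,-0.045],5]
    - [[-0.0036,-0.076,0],[0,0,-0.09],5]
    - [[-0.0055,-0.114,0],[0,0,-0.135],5]
    - [[-0.0073,-0.152,0],[0,0,-0.18],5]
    - [[-0.0092,-0.19,0],[0,0,-0.225],5]
    - [[-0.011,-0.228,0],[0,0,-0.27],5]
    - [[-0.013,-0.268,0],[0,0,-0.315],5]
    - [[-0.0148,-0.3,0],[0,0,-0.357],5]

```text
time: 17.92
ee_pos: [443.6, -244.5, 168.2]
tcp_rot: [0.405, -3.115, 0.002]
ft_force: [0.2, 0.6, -2.8]
opening: 31.3
grasp_force: 30.0
```

Call:
servo_tool:
  steps:
    - [[0,0,0],[0,0,0],5]
    - [[0,0,0],[0,0,0],5]
    - [[0,0,0],[0,0,0],5]
    - [[0,0,0],[0,0,0],5]
    - [[0,0,0],[0,0,0],5]
    - [[0,0,0],[0,0,0],5]
    - [[0,0,0],[0,0,0],5]
    - [[0,0,0],[0,0,0],5]

```text
time: 18.58
ee_pos: [444.5, -241.1, 168.3]
tcp_rot: [-0.405, 3.115, -0.0]
ft_force: [0.0, -1.3, -1.1]
opening: 31.8
grasp_force: 30.0
```

```bash
python3 - <<'E'
from h import *
want([443.7,-249.6,18.7],np.radians(194.7))
E
```

```text
t 18.58 pos [ 444.5 -241.1  168.3] q1,q6 [-0.63 -2.46] shift m [ 0.003  -0.008   0.1496] turn [-0.0003  0.0002  0.0019] open 31.8 gf 30.0
```

Correct sideways first and go down to 40 mm above, then check.

Call:
servo_tool:
  steps:
    - [[0.003,-0.008,0.005],[0,0,0.002],5]
    - [[0.003,-0.008,0.02],[0,0,0.002],5]
    - [[0.003,-0.008,0.04],[0,0,0.002],5]
    - [[0.003,-0.008,0.06],[0,0,0.002],5]
    - [[0.003,-0.008,0.08],[0,0,0.002],5]
    - [[0.003,-0.008,0.1],[0,0,0.002],5]
    - [[0.003,-0.008,0.105],[0,0,0.002],5]
    - [[0.003,-0.008,0.105],[0,0,0.002],5]

```text
time: 19.25
ee_pos: [442.2, -249.8, 61.5]
tcp_rot: [0.399, -3.113, -0.004]
ft_force: [0.6, 0.1, -2.0]
opening: 31.5
grasp_force: 30.0
```

Call:
servo_tool:
  steps:
    - [[0,0,0],[0,0,0],5]
    - [[0,0,0],[0,0,0],5]
    - [[0,0,0],[0,0,0],5]
    - [[0,0,0],[0,0,0],5]
    - [[0,0,0.004],[0,0,0],5]
    - [[0,0,0.01],[0,0,0],5]
    - [[0,0,0.014],[0,0,0],5]
    - [[0,0,0.014],[0,0,0],5]

```text
time: 19.92
ee_pos: [442.6, -249.6, 48.0]
tcp_rot: [0.4, -3.114, -0.003]
ft_force: [0.0, 0.5, -2.8]
opening: 31.5
grasp_force: 30.0
```

```bash
python3 - <<'E'
from h import *
want([443.7,-249.6,18.7],np.radians(194.7))
E
```

```text
t 19.92 pos [ 442.6 -249.6   48. ] q1,q6 [-0.65 -2.48] shift m [-0.0011 -0.0003  0.0293] turn [ 0.0018 -0.0015 -0.0012] open 31.5 gf 30.0
```

Call:
servo_tool:
  steps:
    - [[-0.001,0,0.004],[0,0,0],5]
    - [[-0.001,0,0.008],[0,0,0],5]
    - [[-0.001,0,0.012],[0,0,0],5]
    - [[-0.001,0,0.016],[0,0,0],5]
    - [[-0.001,0,0.02],[0,0,0],5]
    - [[-0.001,0,0.023],[0,0,0],5]
    - [[-0.001,0,0.026],[0,0,0],5]
    - [[-0.001,0,0.028],[0,0,0],5]

```text
time: 20.58
ee_pos: [444.3, -249.9, 20.7]
tcp_rot: [0.4, -3.116, -0.0]
ft_force: [1.0, -0.0, -2.2]
opening: 32.0
grasp_force: 30.0
```

Call:
servo_tool:
  steps:
    - [[0,0,0],[0,0,0],5]
    - [[0,0,0],[0,0,0],5]
    - [[0,0,0],[0,0,0],5]
    - [[0,0,0],[0,0,0],5]
    - [[0,0,0],[0,0,0],5]
    - [[0,0,0],[0,0,0],5]
    - [[0,0,0],[0,0,0],5]
    - [[0,0,0],[0,0,0],5]

```text
time: 21.25
ee_pos: [444.4, -250.1, 21.2]
tcp_rot: [-0.4, 3.116, -0.0]
ft_force: [-0.0, 0.1, -1.4]
opening: 31.2
grasp_force: 30.0
```

```bash
python3 - <<'E'
from h import *
want([443.7,-249.6,18.2],np.radians(194.7));print(read_state()["ft_force"])
E
```

```text
t 21.25 pos [ 444.4 -250.1   21.2] q1,q6 [-0.65 -2.48] shift m [0.0006 0.0006 0.003 ] turn [-0.0002  0.0001 -0.0012] open 31.2 gf 30.0
[-0.04594395  0.06214005 -1.37374188]
```

3 mm more, then open slowly.

Call:
servo_tool:
  steps:
    - [[0.0005,0.0005,0.001],[0,0,0],5]
    - [[0.0005,0.0005,0.002],[0,0,0],5]
    - [[0.0005,0.0005,0.0025],[0,0,0],5]
    - [[0.0005,0.0005,0.003],[0,0,0],5]
    - [[0.0005,0.0005,0.003],[0,0,0],5]
    - [[0.0005,0.0005,0.003],[0,0,0],5]
    - [[0.0005,0.0005,0.003],[0,0,0],5]
    - [[0.0005,0.0005,0.003],[0,0,0],5]

```text
time: 21.92
ee_pos: [443.7, -249.6, 18.2]
tcp_rot: [0.4, -3.116, -0.0]
ft_force: [-0.3, 0.5, -0.4]
opening: 31.6
grasp_force: 30.0
```

Call:
servo_tool:
  steps:
    - [[0,0,0],[0,0,0],36]
    - [[0,0,0],[0,0,0],40]
    - [[0,0,0],[0,0,0],45]
    - [[0,0,0],[0,0,0],50]
    - [[0,0,0],[0,0,0],60]
    - [[0,0,0],[0,0,0],80]
    - [[0,0,0],[0,0,0],100]
    - [[0,0,0],[0,0,0],100]

```text
time: 22.58
ee_pos: [443.8, -249.7, 18.2]
tcp_rot: [-0.4, 3.116, -0.0]
ft_force: [-0.2, 0.7, 0.6]
opening: 70.2
grasp_force: 0.0
```

Call:
servo_tool:
  steps:
    - [[0,0,0],[0,0,0],100]
    - [[0,0,0],[0,0,0],100]
    - [[0,0,0],[0,0,0],100]
    - [[0,0,0],[0,0,0],100]
    - [[0,0,-0.005],[0,0,0],100]
    - [[0,0,-0.015],[0,0,0],100]
    - [[0,0,-0.03],[0,0,0],100]
    - [[0,0,-0.045],[0,0,0],100]

```text
time: 23.25
ee_pos: [443.7, -249.6, 64.2]
tcp_rot: [0.4, -3.116, -0.0]
ft_force: [0.0, 0.4, 0.1]
opening: 93.9
grasp_force: 0.0
```

Call:
servo_tool:
  steps:
    - [[0,0,-0.02],[0,0,0],100]
    - [[0,0,-0.04],[0,0,0],100]
    - [[0,0,-0.06],[0,0,0],100]
    - [[0,0,-0.08],[0,0,0],100]
    - [[0,0,-0.1],[0,0,0],100]
    - [[0,0,-0.115],[0,0,0],100]
    - [[0,0,-0.12],[0,0,0],100]
    - [[0,0,-0.12],[0,0,0],100]

```text
time: 23.92
ee_pos: [444.7, -250.3, 185.2]
tcp_rot: [-0.4, 3.113, -0.005]
ft_force: [-0.2, -1.3, -0.5]
opening: 94.0
grasp_force: 0.0
```

```bash
python3 - <<'E'
from m import *
want([443.7,-249.6,181],np.radians(194.7))
s=read_state();w=capture("wrist");a=cv2.cvtColor(w,cv2.COLOR_RGB2BGR);cv2.imwrite("pics/w7.png",a)
scan("pics/w7.png",s,(250,90,385,320))
E
```

```text
t 23.92 pos [ 444.7 -250.3  185.2] q1,q6 [-0.65 -2.48] shift m [0.0008 0.0009 0.0042] turn [-0.0033  0.0025 -0.0011] open 94.0 gf 0.0
[ 302  135   38  130 2854] ((428.05059814453125, -253.69996643066406), (116.88745880126953, 32.896888732910156), 14.724517822265625) [ 410.4209 -258.2381]
```

View pics/w7.png

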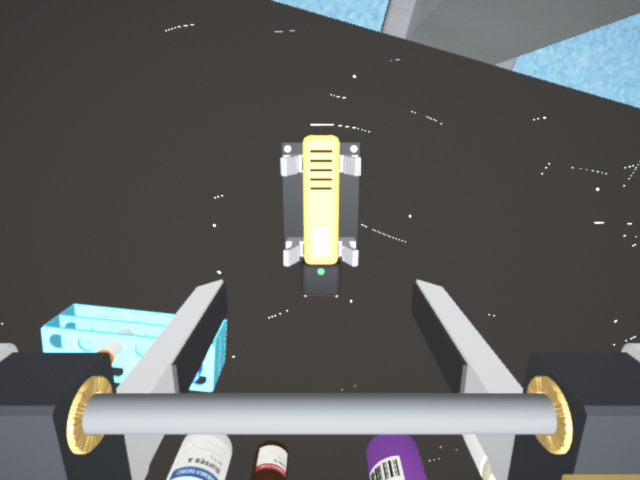

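The scanner lies in both saddles, at (302–340, 135–297) in the picture and within 0.3 mm of where it started. The gripper is clear.

```bash
python3 -c "
from workcell import *
print(job_done())"
```

```text
the job is handed in; nothing more can be done
None
```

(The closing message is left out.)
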